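# Hang up the box cover and draw out the reflex hammer

## Robot

A 7-joint arm with a two-finger parallel gripper is mounted at the origin on a cart in front of the work surface, level with it; the furniture and walls round the work are solid. World frame = base frame: x ahead of the robot, y to its left, z up, the work surface at z = 0. Lengths are in m, angles in degrees, forces in N, time in s.
With the tool pointing down it reaches from about 0.375 to 0.925 m from the base axis. Payload 3.1 kg.
Tool frame: the origin (TCP) lies on the centre line of the jaws, within the pads' length; the fingertips stand 22 mm ahead of it and the grasp point (between the pads) lies 3 mm ahead of it (tip_extent is the distance from the TCP to the fingertips, in m); z points along the fingers, x is the direction in which the jaws open and shut, and the axes are right-handed (so a half turn about z gives the same grasp; the last joint's range is limited). The gripper opens to 85 mm and grips with 20 to 120 N. Pads are 22 mm wide; open, the fingers measure 114 mm over their backs; the gripper's body (76 mm by 85 mm) begins 54 mm behind the grasp point. The pads swing forward as they close: fully open they stand 13 mm farther back than shut.
Start: joints at [62.12, 21.939, 2.515, 91.553, -1.026, 66.532, -2.859], TCP at [0.246, -0.601, 0.253] pointing down, gripper open.
Joint ranges: [-149.38, 149.38], [-23.57, 123.04], [-84.95, 90], [0, 143.3], [-89.99, 269.99], [3.08, 112.72], [-163.45, 163.45]. Speed limits (degrees/s): [159.86, 159.86, 180, 180, 180, 180, 180].

## Interface

Orientations are given as [roll, pitch, yaw] about the fixed x, y, z axes, in that order (R = Rz(yaw) Ry(pitch) Rx(roll)).
In Python, from cell import * gives the robot as it stands.
- The arm moves only by the tool play_rows, never from a script. Its argument "increments" is a list of rows, each an object of numbers: "dx", "dy", "dz": the shift along the world's x, y, z in m; "ax", "ay", "az": the turn, a rotation vector about the world's x, y, z in degrees. In form: [{"dx": .., "dy": .., "dz": .., "ax": .., "ay": .., "az": ..}, ...]. A call has exactly 5 rows; each row shifts and turns the commanded pose from where the row before left it; what a row does not reach is not made up. A row lasts 1/8 s, in which the tool goes at most 62.5 mm and 10.7 degrees, less where a joint would pass 70% of its speed; a pose out of reach is approached as far as the arm can. A call is refused whole if a number of a shift passes 0.0625 or a number of a turn 10.7, either way. A call with a gripper value outside its range is refused whole. "grip" is the closure in counts, from 0 (fully open) to 255 (shut), set as the call begins (left out, the last holds). The fingers move at their own pace and stop on an object; the grip force is fixed at half the most. Time passes only in rows, so rows that do not move let the fingers close, or fill a call up. It gives the time, the measured TCP pose, the force and the opening at its end, in the units of the state.
- get_state(): the state, without advancing time (a new reading comes with each control period).
- read_camera(name): name is "scene" or "top" or "wrist"; returns a dict with "color" (400x640x3 uint8, red, green, blue), "intrinsics" (3x3 intrinsics, pixels), "k1" (the pictures are not rectified: a ray, as slopes to the right and down, at radius r is drawn at 1 + k1 r^2 times it, then the intrinsics apply), "origin" and "rotation" of the camera in the world; the wrist camera has in their place "hand_eye" (4x4, takes a point from camera to tool coordinates, whose origin is the TCP and whose axes are the tool frame's). Camera axes: x right, y down, z forward; pixel columns grow to the right and rows downward; lengths in m; the calibration is good to about 2 mm. A picture is of the moment at which its call begins: read the wrist's pose just before it. There is no depth.
- hand_in(): hands the job in, once; it reports no verdict.
The state is a dict: "t": time; "qpos": joint angles; "joint_vel": joint speeds; "effort": joint torques, N m; "tool_pos": TCP position; "eef_rot": TCP orientation; "wrist_force": force on the tool from outside, world axes, zero at the start; "ft_torque": the same for the moment, N m; "opening": opening from 0.0 (shut) to 1.0 (fully open).
Only numpy, scipy, OpenCV 4.12 (cv2) and the standard library are available. Lean on these libraries where they do the work, as an engineer would, in place of code of your own. Each camera call takes 0.05 s, during which the arm holds its last target.

## Task

Take the cover off the steel instrument box by its blue tab, hang it by its wire loop on the arm of the hook stand and let go of it there. Then draw the reflex hammer out through the opening in the top of the box, which is shorter than the hammer, so tilt it to get one end out first, and finish while still holding it: motionless in the gripper over the box, every part of it about a hand's width (8 to 10 cm) or more above the box. Do not disturb the other things on the desk.

Things in the scene. Friction and masses are not known exactly. Their poses are not given: they have to be found in the camera images.
- instrument_box: Fixed steel box, 264 (x) x 144 (y) x 60 mm, sheet 4 mm; inside 256 x 136 mm, floor at z = 4 mm, underside of the top at 56 mm. The top closes 62 mm at each end and 12 mm along each side, leaving an opening of 140 (x) x 120 (y) mm in the middle. Origin: centre of its underside; x along its length, roughly away from the robot.
- cover: Loose aluminium plate 160 (x) x 136 (y) x 4 mm, 0.16 kg, lying over the opening. On its middle a rigid loop of 6 mm wire: uprights at x = +-30, crossbar along x with its axis at z = 66 mm. On the crossbar's middle stands a blue tab 26 (x) x 10 (y) mm, z = 68 to 108 mm: pinch it across its 10 mm. Origin: centre of the plate's underside.
- cover_bar (a point): Middle of the axis of the cover's crossbar (66 mm above the plate's underside); axes as cover.
- reflex_hammer: Loose, 185 mm long, 0.1 kg, lying along the box on its floor under the cover, head towards the robot. Long axis x, at z = 9 mm. Head: cross-cylinder along y at x = -83.5, 48 wide, 18 thick, orange ends; neck 8 thick; black grip 15 thick from x = -31 to 72; butt knob 18 thick, ends at x = 92.5. Balances within 15 mm of its middle. Origin: mid-length, underside.
- hammer_grip (a point): Point on the hammer's long axis on the black grip near the balance point, 10 mm from the middle towards the head; axes as reflex_hammer.
- hammer_head (a point): Centre of the hammer's head, on the long axis (9 mm from the head end).
- hammer_butt (a point): Centre of the butt knob, on the long axis (9 mm from the butt end).
- hook_stand: Fixed stand: round white base 96 mm wide, thin post, and at its top a level steel arm 8 mm thick along the stand's -x axis, its axis 170 mm above the desk, ending 140 mm from the post where the last 6 mm bend up to a tip (top 184 mm above the desk). Nothing stands above the arm. Origin: centre of the base's underside.
- hook_seat (a point): Point on top of the hook arm (174 mm above the desk), 96 mm from the post and 44 mm before the arm's bend: the place for the cover's crossbar, which hangs across the arm (so that the plate hangs clear of the post). Axes as hook_stand: the arm points along -x.
- spray_bottle: Bystander: spray bottle with green trigger head, 61 x 127 x 242 mm, behind the box; origin at the centre of its underside.
- reagent_1: Bystander: small brown dropper bottle with blue top, 25 mm thick, 80 mm tall; origin at the centre of its underside.
- reagent_2: Bystander: small brown dropper bottle with yellow top, 25 mm thick, 80 mm tall; origin at the centre of its underside.
- reagent_4: Bystander: small brown dropper bottle with green top, 25 mm thick, 80 mm tall; origin at the centre of its underside.
- eraser: Bystander: blue and white eraser, 20 x 42 x 13 mm; origin at the centre of its underside.
- typing_plate: Bystander: flat white typing plate, 95 x 155 x 6 mm, lying at the near left of the desk; origin at the centre of its underside.

How it is judged:
By the outcome, as a careful person would: the job done as asked, in the order asked, and still so for the second after the job is handed in, while the arm keeps its last pose, push and grip.
It also fails if it takes over 58 s, if anything falls off the work surface, if the arm or the gripper's body presses on something with over 40 N, if the wrist force passes 120 N, or if a joint passes its speed limit or range.

## Working session

There is one attempt and no reset: what is moved stays moved. The work goes in short steps, Python scripts to look and compute and a tool call to move; the robot and the scene stay as the last step left them, time stands still between calls to the robot, and variables do not carry over. Pictures are saved under pics/ and viewed, and the job is handed in when it is done.

Besides the shell and the picture viewer there is one more tool, called after "Request:" in YAML: its name, and indented under it one key for each argument. play_rows: Moves the arm, as the interface text tells. Its arguments: {"type":"object","properties":{"increments":{"type":"array","items":{"type":"object","properties":{"dx":{"type":"number"},"dy":{"type":"number"},"dz":{"type":"number"},"ax":{"type":"number"},"ay":{"type":"number"},"az":{"type":"number"}}}},"grip":{"type":"number"}},"required":["increments"]}

```bash
mkdir -p pics; ls; python3 - <<'E'
from cell import *
import cv2
print(get_state())
for n in ["scene","top","wrist"]:
    c=read_camera(n)
    cv2.imwrite(f"pics/{n}0.png",c["color"][:,:,::-1])
    print(n,{k:v for k,v in c.items() if k!="color"})
E
```

```text
pics
{'t': 0.0, 'qpos': array([62.1200173 , 21.99339645,  2.51031634, 91.64966563, -1.02604668,
       66.53274497, -2.85710112]), 'joint_vel': array([ 0.00787275,  0.02698734,  0.09956838, -0.02949139, -0.05829509,
        0.01076921,  0.02231851]), 'effort': array([-4.27687537e-04, -4.33462429e+01,  1.02419246e+00, -2.49516374e+01,
        1.05287565e-02,  1.14591591e-02,  2.35733063e-05]), 'tool_pos': array([ 0.24606952, -0.60065245,  0.25186575]), 'eef_rot': array([ 1.79992577e+02,  1.53160499e-01, -6.77161216e+01]), 'wrist_force': array([ 0.05135491, -0.07739283, -0.33253672]), 'ft_torque': array([-0.01890602,  0.0452105 , -0.0226589 ]), 'opening': 1.0001430845509582}
scene {'intrinsics': array([[422.82789375,   0.        , 318.05659813],
       [  0.        , 422.82789375, 196.72635143],
       [  0.        ,   0.        ,   1.        ]]), 'k1': -0.04946212371567901, 'origin': array([-0.06616462,  0.85224257,  0.57396878]), 'rotation': array([-114.20534009,   -0.80946835, -142.78053444])}
top {'intrinsics': array([[443.35159182,   0.        , 312.97889092],
       [  0.        , 443.35159182, 204.1799759 ],
       [  0.        ,   0.        ,   1.        ]]), 'k1': -0.00045703876277994955, 'origin': array([0.41659935, 0.06275704, 1.06703968]), 'rotation': array([-171.55040052,   -0.35210973,  -89.51518869])}
wrist {'intrinsics': array([[286.51465566,   0.        , 321.14552149],
       [  0.        , 286.51465566, 193.08533992],
       [  0.        ,   0.        ,   1.        ]]), 'k1': -0.05133153305872697, 'hand_eye': array([[ 9.99999876e-01,  4.41201111e-04, -2.31926538e-04,
         1.09552379e-04],
       [-3.41002672e-04,  9.44931443e-01,  3.27268164e-01,
        -8.53673757e-02],
       [ 3.63545756e-04, -3.27268045e-01,  9.44931476e-01,
        -1.20261889e-01],
       [ 0.00000000e+00,  0.00000000e+00,  0.00000000e+00,
         1.00000000e+00]])}
```

View pics/scene0.png

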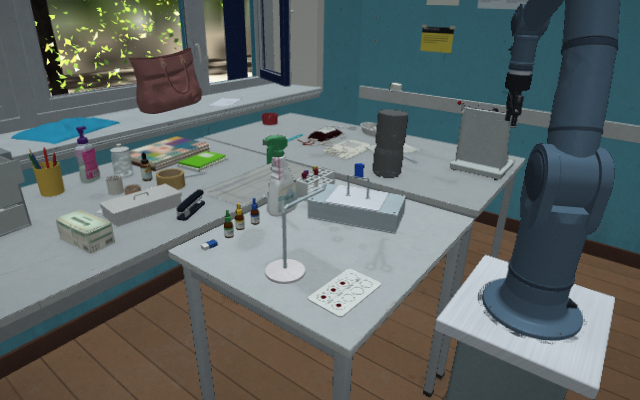

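View pics/top0.png

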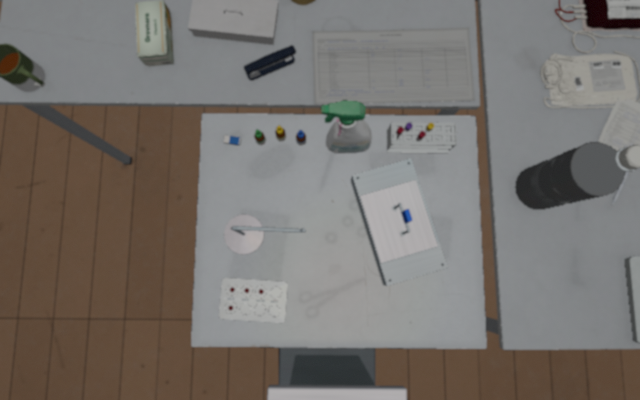

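View pics/wrist0.png

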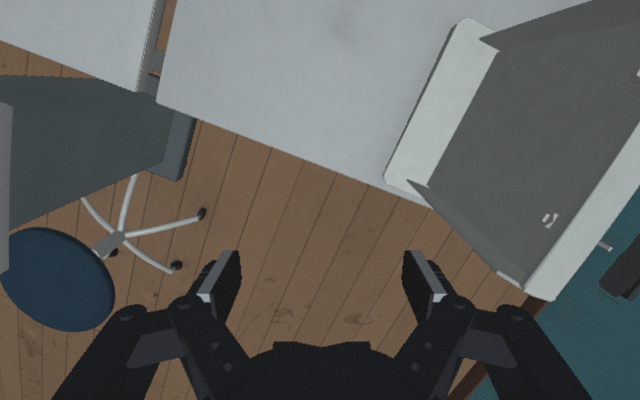

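```bash
cat > h.py <<'E'
import numpy as np, cv2
from scipy.spatial.transform import Rotation as R
from scipy.optimize import least_squares
CAM={'scene':dict(K=(422.82789375,318.05659813,196.72635143),k1=-0.04946212371567901,o=[-0.06616462,0.85224257,0.57396878],r=[-114.20534009,-0.80946835,-142.78053444]),
'top':dict(K=(443.35159182,312.97889092,204.1799759),k1=-0.00045703876277994955,o=[0.41659935,0.06275704,1.06703968],r=[-171.55040052,-0.35210973,-89.51518869])}
HE=np.array([[9.99999876e-01,4.41201111e-04,-2.31926538e-04,1.09552379e-04],[-3.41002672e-04,9.44931443e-01,3.27268164e-01,-8.53673757e-02],[3.63545756e-04,-3.27268045e-01,9.44931476e-01,-1.20261889e-01],[0,0,0,1]])
def rot(e): return R.from_euler('xyz',e,degrees=True).as_matrix()
def cam(name,st=None):
    if name=='wrist':
        Rt=rot(st[1]); return (286.51465566,321.14552149,193.08533992),-0.05133153305872697,np.array(st[0])+Rt@HE[:3,3],Rt@HE[:3,:3]
    c=CAM[name]; return c['K'],c['k1'],np.array(c['o']),rot(c['r'])
def proj(P,name,st=None):
    K,k1,o,Rc=cam(name,st)
    p=(np.atleast_2d(P)-o)@Rc
    s=p[:,:2]/p[:,2:]; s=s*(1+k1*(s**2).sum(1,keepdims=True))
    return s*K[0]+np.array(K[1:])
def ray(px,name,st=None):
    K,k1,o,Rc=cam(name,st)
    d=(np.array(px,float)-np.array(K[1:]))/K[0]; s=d.copy()
    for _ in range(20): s=d/(1+k1*(s**2).sum())
    v=Rc@np.array([s[0],s[1],1]); return o,v/np.linalg.norm(v)
def atz(px,z,name,st=None):
    o,v=ray(px,name,st); return o+v*(z-o[2])/v[2]
def tri(obs): # list of (px,name,st)
    A=np.zeros((3,3));b=np.zeros(3)
    for px,n,st in obs:
        o,v=ray(px,n,st);M=np.eye(3)-np.outer(v,v);A+=M;b+=M@o
    return np.linalg.solve(A,b)
E
python3 - <<'E'
import cv2
a=cv2.imread('pics/top0.png');b=cv2.imread('pics/scene0.png')
cv2.imwrite('pics/t1.png',cv2.resize(a[145:295,340:480],None,fx=4,fy=4,interpolation=2))
cv2.imwrite('pics/t2.png',cv2.resize(a[110:250,215:345],None,fx=4,fy=4,interpolation=2))
cv2.imwrite('pics/s1.png',cv2.resize(b[150:300,250:420],None,fx=4,fy=4,interpolation=2))
E
```

```text
(no output)
```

View pics/t1.png

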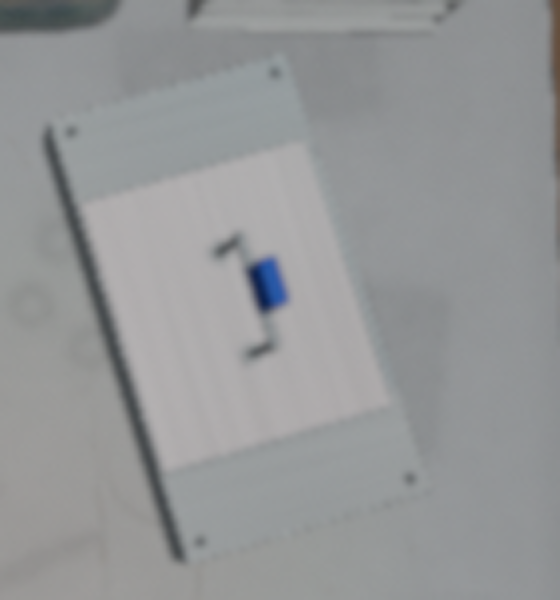

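View pics/t2.png

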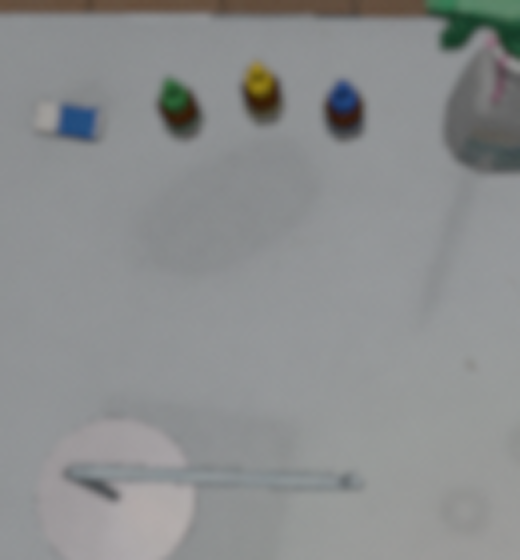

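View pics/s1.png

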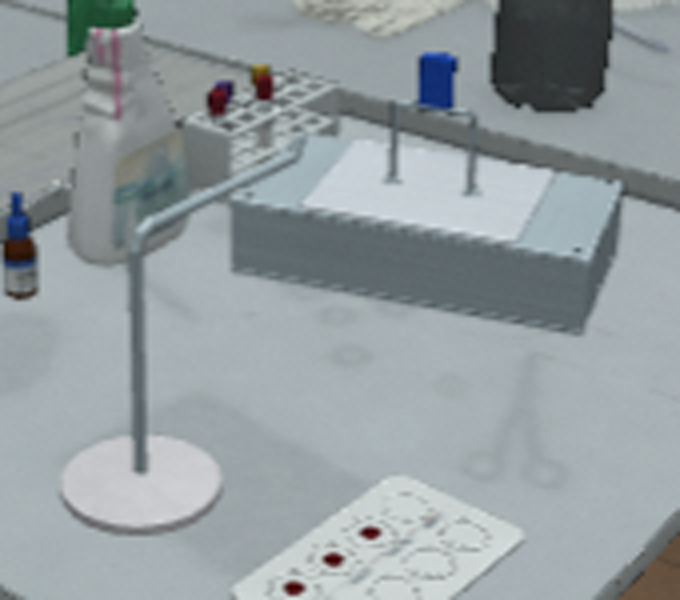

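```bash
python3 - <<'E'
from h import *
f=lambda x,y:((x+.5)/4-.5+340,(y+.5)/4-.5+145)
g=lambda x,y:((x+.5)/4-.5+215,(y+.5)/4-.5+110)
s=lambda x,y:((x+.5)/4-.5+250,(y+.5)/4-.5+150)
# cover
C=[(83,203),(305,142),(390,405),(165,470)]
P=np.array([atz(f(*c),.064,'top') for c in C]); print(P.round(4), P.mean(0))
for i in range(4): print(np.linalg.norm(P[i]-P[(i+1)%4]))
S=[(70,132),(275,72),(410,478),(200,541)]
Q=np.array([atz(f(*c),.06,'top') for c in S]); print(Q.round(4),Q.mean(0))
d=Q[1]+Q[0]-Q[2]-Q[3]; print('yaw box',np.degrees(np.arctan2(d[1],d[0])))
d=P[1]+P[0]-P[2]-P[3]; print('yaw cov',np.degrees(np.arctan2(d[1],d[0])))
# scene corner estimate cover
C2=[(352,140),(552,170),(520,240),(303,205)]
print(np.array([atz(s(*c),.064,'scene') for c in C2]).round(4), np.mean([atz(s(*c),.064,'scene') for c in C2],0))
# tab
print('tab top', tri([(f(266,280),'top',None),(s(437,58),'scene',None)]), atz(f(272,268),.168,'top'), )
# hook arm: top view axis z .17
for p in [(75,472),(350,483)]: print('arm',atz(g(*p),.17,'top'))
print('tip top',tri([(g(348,482),'top',None),(s(301,140),'scene',None)]))
print('post top',tri([(g(70,472),'top',None),(s(137,235),'scene',None)]))
# base
print('base',atz(g(115,497),.008,'top'),atz(s(141,482),.008,'scene'))
E
```

```text
[[ 0.5871 -0.0508  0.064 ]
 [ 0.624  -0.1793  0.064 ]
 [ 0.473  -0.2235  0.064 ]
 [ 0.4355 -0.0957  0.064 ]] [ 0.52992456 -0.13731845  0.064     ]
0.13370969853534653
0.15734060578433107
0.1331345717913772
0.15811239095671972
[[ 0.6294 -0.044   0.06  ]
 [ 0.6663 -0.1638  0.06  ]
 [ 0.4323 -0.2346  0.06  ]
 [ 0.3963 -0.1155  0.06  ]] [ 0.53108639 -0.13945415  0.06      ]
yaw box 16.93508945814643
yaw cov 16.41950505625572
[[ 0.6227 -0.1684  0.064 ]
 [ 0.4707 -0.2158  0.064 ]
 [ 0.429  -0.0936  0.064 ]
 [ 0.5803 -0.0457  0.064 ]] [ 0.52569133 -0.13087946  0.064     ]
tab top [ 0.52992159 -0.13402217  0.16330156] [ 0.5366023  -0.13557664  0.168     ]
arm [0.50033534 0.21935038 0.17      ]
arm [0.49600417 0.07992294 0.17      ]
tip top [0.49449116 0.0799105  0.17790641]
post top [0.5004944  0.22252878 0.16518248]
base [0.50070082 0.22324617 0.008     ] [0.49492412 0.22947719 0.008     ]
```

Request:
play_rows:
  increments:
    - {"dx":0.01,"dy":0.04,"dz":0.04}
    - {"dx":0.01,"dy":0.05,"dz":0.04}
    - {"dx":0.02,"dy":0.05,"dz":0.01}
    - {"dx":0.03,"dy":0.05}
    - {"dx":0.03,"dy":0.05}

```text
invalid input
```

Request:
play_rows:
  increments:
    - {"dx":0.04,"dy":0.05,"az":-1}
    - {"dx":0.04,"dy":0.05,"az":-1}
    - {"dx":0.04,"dy":0.05,"az":-1}
    - {"dx":0.04,"dy":0.05,"az":-1}
    - {"dx":0.02,"dy":0.02,"az":-1.5}

```text
invalid input
```

```bash
cat > snap.py <<'E'
import sys,cv2,json,numpy as np
from cell import *
tag=sys.argv[1]; names=sys.argv[2:] or ['wrist']
s=get_state()
for k in ['t','tool_pos','eef_rot','wrist_force','opening','qpos']: print(k,np.round(s[k],4))
json.dump([list(map(float,s['tool_pos'])),list(map(float,s['eef_rot']))],open(f'pics/{tag}.json','w'))
for n in names: cv2.imwrite(f'pics/{tag}_{n}.png',read_camera(n)['color'][:,:,::-1])
E
python3 snap.py a wrist
```

```text
t 0.15
tool_pos [ 0.2461 -0.6009  0.2522]
eef_rot [ 1.799913e+02  1.144000e-01 -6.772150e+01]
wrist_force [ 0.6114 -0.3733  0.7297]
opening 1.0027
qpos [62.1193 21.9818  2.5149 91.6268 -1.0236 66.5286 -2.8603]
```

View pics/a_wrist.png

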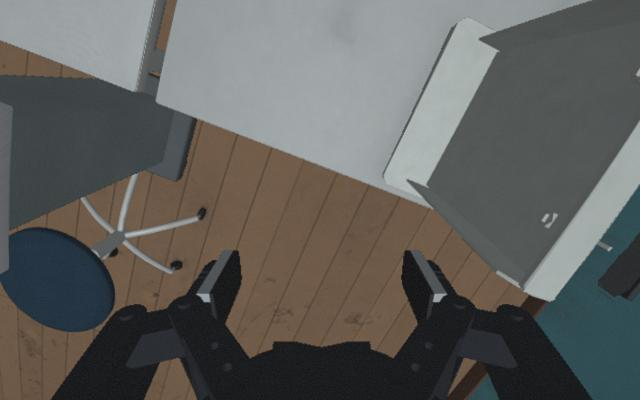

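Request:
play_rows:
  increments:
    - {"dx":0.01,"dy":0.04,"dz":0.04,"ax":0,"ay":0,"az":0}
    - {"dx":0.01,"dy":0.05,"dz":0.04,"ax":0,"ay":0,"az":0}
    - {"dx":0.02,"dy":0.05,"dz":0.01,"ax":0,"ay":0,"az":0}
    - {"dx":0.03,"dy":0.05,"dz":0,"ax":0,"ay":0,"az":0}
    - {"dx":0.03,"dy":0.05,"dz":0,"ax":0,"ay":0,"az":0}
  grip: 0

```text
t: 0.82
tool_pos: [0.3466, -0.3616, 0.3422]
eef_rot: [-180.0, -0.1, -67.8]
wrist_force: [0.9, -0.8, -0.6]
opening: 0.998
```

Request:
play_rows:
  increments:
    - {"dx":0.04,"dy":0.05,"dz":0,"ax":0,"ay":0,"az":-1}
    - {"dx":0.04,"dy":0.05,"dz":0,"ax":0,"ay":0,"az":-1}
    - {"dx":0.04,"dy":0.05,"dz":0,"ax":0,"ay":0,"az":-1}
    - {"dx":0.04,"dy":0.05,"dz":0,"ax":0,"ay":0,"az":-1}
    - {"dx":0.02,"dy":0.025,"dz":0,"ax":0,"ay":0,"az":-1.6}
  grip: 0

```text
t: 1.45
tool_pos: [0.524, -0.1384, 0.3418]
eef_rot: [-179.9, 0.1, -73.0]
wrist_force: [0.3, 0.1, 0.4]
opening: 1.003
```

```bash
python3 snap.py a wrist
```

```text
t 1.45
tool_pos [ 0.524  -0.1384  0.3418]
eef_rot [-1.79933e+02  7.54000e-02 -7.30288e+01]
wrist_force [0.3143 0.1147 0.4064]
opening 1.0026
qpos [ 30.1367   7.6198 -21.435   99.3337   2.7948  73.559  -64.9451]
```

View pics/a_wrist.png

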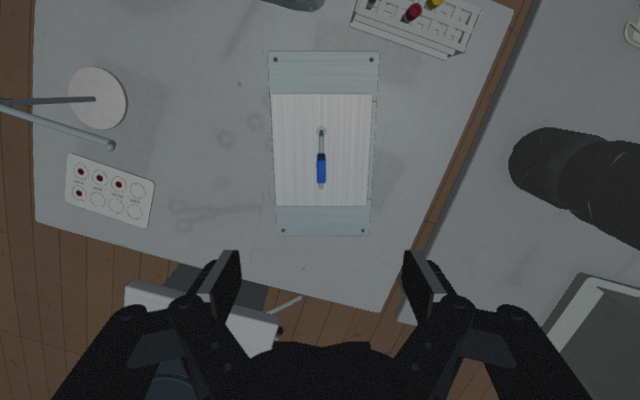

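```bash
python3 - <<'E'
import cv2
a=cv2.imread('pics/a_wrist.png')
cv2.imwrite('pics/w1.png',cv2.resize(a[40:245,240:400],None,fx=4,fy=4,interpolation=2)[:, :])
b=cv2.resize(a[45:245,255:395],None,fx=3,fy=3,interpolation=2)
cv2.imwrite('pics/w1.png',b)
cv2.imwrite('pics/w2.png',cv2.resize(a[50:170,0:140],None,fx=4,fy=4,interpolation=2))
E
```

```text
(no output)
```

View pics/w1.png

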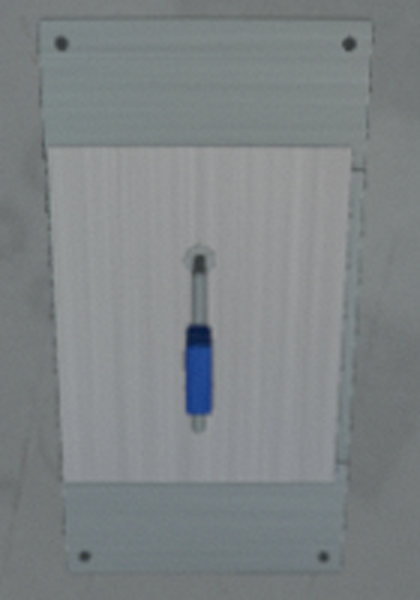

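View pics/w2.png

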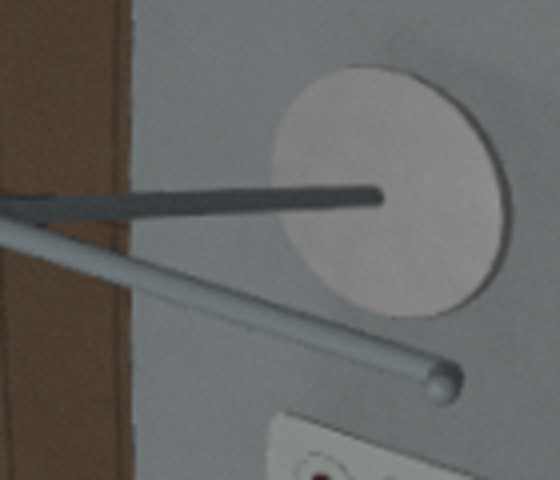

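```bash
python3 - <<'E'
from h import *
import json
st=json.load(open('pics/a.json'))
f=lambda x,y:((x+.5)/3-.5+255,(y+.5)/3-.5+45)
g=lambda x,y:((x+.5)/4-.5+0,(y+.5)/4-.5+50)
print('campos',cam('wrist',st)[2])
C=[(48,147),(351,147),(336,482),(64,482)]
P=np.array([atz(f(*c),.064,'wrist',st) for c in C]); print(P.round(4), P.mean(0))
d=P[1]+P[0]-P[2]-P[3]; print('yaw cov',np.degrees(np.arctan2(d[1],d[0])),np.linalg.norm(d)/2)
S=[(62,43),(349,43),(323,556),(85,556)]
Q=np.array([atz(f(*c),.06,'wrist',st) for c in S]); print(Q.mean(0))
d=Q[1]+Q[0]-Q[2]-Q[3]; print('yaw box',np.degrees(np.arctan2(d[1],d[0])))
T=np.array([atz(f(*c),.168,'wrist',st) for c in [(187,345),(211,345),(212,414),(187,414)]]);print('tab',T.round(4),T.mean(0))
print('crossbar ends?')
print('tip',atz(g(445,385),.184,'wrist',st))
a=atz(g(420,365),.17,'wrist',st);b=atz(g(10,235),.17,'wrist',st)
print('arm',a,b,np.degrees(np.arctan2((a-b)[1],(a-b)[0])))
print('post base',atz(g(375,196),.01,'wrist',st))
E
```

```text
campos [ 0.60557804 -0.113825    0.46221078]
[[ 0.5875 -0.0488  0.064 ]
 [ 0.6265 -0.1766  0.064 ]
 [ 0.4754 -0.224   0.064 ]
 [ 0.4357 -0.0945  0.064 ]] [ 0.53126786 -0.1359733   0.064     ]
yaw cov 17.082160361329276 0.1584359828903519
[ 0.5320146  -0.13819044  0.06      ]
yaw box 16.932846386312256
tab [[ 0.5424 -0.1281  0.168 ]
 [ 0.5449 -0.1361  0.168 ]
 [ 0.521  -0.1439  0.168 ]
 [ 0.5184 -0.1353  0.168 ]] [ 0.53165225 -0.1358289   0.168     ]
crossbar ends?
tip [0.49980568 0.07476293 0.184     ]
arm [0.49792284 0.09132283 0.17      ] [0.50086372 0.20772446 0.17      ] -91.44726362851144
post base [0.5011608  0.22636209 0.01      ]
```

Request:
play_rows:
  increments:
    - {"dx":0.0075,"dy":0.0025,"dz":-0.04,"ax":0,"ay":0,"az":0}
    - {"dx":0,"dy":0,"dz":-0.05,"ax":0,"ay":0,"az":0}
    - {"dx":0,"dy":0,"dz":-0.045,"ax":0,"ay":0,"az":0}
    - {"dx":0,"dy":0,"dz":-0.03,"ax":0,"ay":0,"az":0}
    - {"dx":0,"dy":0,"dz":-0.02,"ax":0,"ay":0,"az":0}
  grip: 0

```text
t: 2.12
tool_pos: [0.5282, -0.1407, 0.1546]
eef_rot: [179.8, 0.1, -73.3]
wrist_force: [-0.4, 1.3, -0.9]
opening: 1.0
```

```bash
python3 snap.py b wrist scene; python3 -c "
import cv2
a=cv2.imread('pics/b_scene.png')
cv2.imwrite('pics/b_s.png',cv2.resize(a[120:260,270:420],None,fx=4,fy=4,interpolation=2))"
```

```text
t 2.125
tool_pos [ 0.5282 -0.1407  0.1546]
eef_rot [ 1.798322e+02  9.100000e-02 -7.334360e+01]
wrist_force [-0.4223  1.2636 -0.8732]
opening 1.0002
qpos [ 28.3143  18.9046 -20.4927 109.7911   8.1639  52.8961 -69.4697]
```

View pics/b_wrist.png

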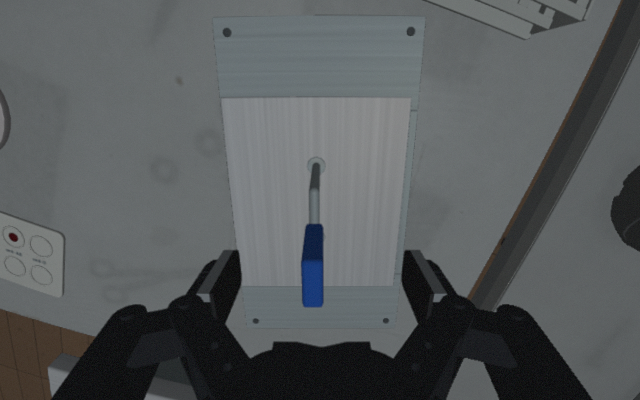

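View pics/b_s.png

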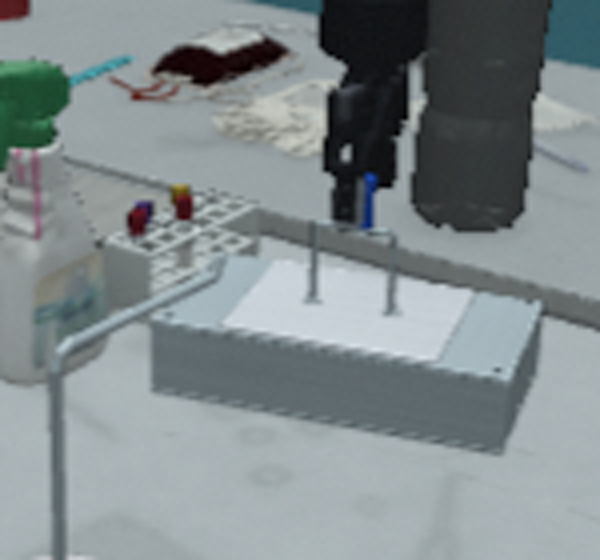

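Request:
play_rows:
  increments:
    - {"dx":0.003,"dy":0.0045,"dz":0.001,"ax":0,"ay":0,"az":0}
    - {"dx":0,"dy":0,"dz":0,"ax":0,"ay":0,"az":0}
    - {"dx":0,"dy":0,"dz":0,"ax":0,"ay":0,"az":0}
    - {"dx":0,"dy":0,"dz":0,"ax":0,"ay":0,"az":0}
    - {"dx":0,"dy":0,"dz":0,"ax":0,"ay":0,"az":0}
  grip: 0

```text
t: 2.85
tool_pos: [0.5328, -0.1362, 0.1581]
eef_rot: [-180.0, -0.0, -73.3]
wrist_force: [-0.0, -0.0, 0.8]
opening: 0.993
```

```bash
python3 snap.py b2 wrist
```

```text
t 2.85
tool_pos [ 0.5328 -0.1362  0.1581]
eef_rot [-1.799866e+02 -1.700000e-02 -7.333060e+01]
wrist_force [-0.0078 -0.0336  0.8319]
opening 0.9933
qpos [ 27.8713  18.8732 -20.6596 109.3563   8.2097  53.1698 -70.036 ]
```

View pics/b2_wrist.png

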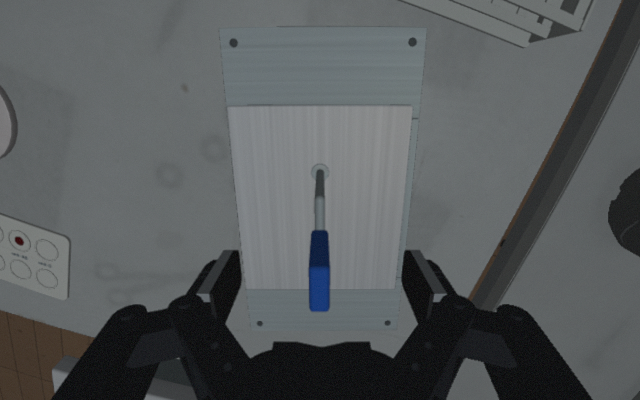

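Request:
play_rows:
  increments:
    - {"dx":0,"dy":0,"dz":0,"ax":0,"ay":0,"az":0}
    - {"dx":0,"dy":0,"dz":0,"ax":0,"ay":0,"az":0}
    - {"dx":0,"dy":0,"dz":0,"ax":0,"ay":0,"az":0}
    - {"dx":0,"dy":0,"dz":0,"ax":0,"ay":0,"az":0}
    - {"dx":0,"dy":0,"dz":0,"ax":0,"ay":0,"az":0}
  grip: 255

```text
t: 3.52
tool_pos: [0.5327, -0.1358, 0.1578]
eef_rot: [180.0, 0.0, -73.3]
wrist_force: [0.1, 0.5, -0.3]
opening: 0.105
```

Request:
play_rows:
  increments:
    - {"dx":0,"dy":0,"dz":0,"ax":0,"ay":0,"az":0}
    - {"dx":0,"dy":0,"dz":0,"ax":0,"ay":0,"az":0}
    - {"dx":0,"dy":0,"dz":0,"ax":0,"ay":0,"az":0}
    - {"dx":0,"dy":0,"dz":0.01,"ax":0,"ay":0,"az":0}
    - {"dx":0,"dy":0,"dz":0.01,"ax":0,"ay":0,"az":0}
  grip: 255

```text
t: 4.15
tool_pos: [0.5326, -0.1363, 0.1783]
eef_rot: [180.0, 0.0, -73.3]
wrist_force: [-0.1, 0.7, -1.8]
opening: 0.109
```

Request:
play_rows:
  increments:
    - {"dx":0,"dy":0,"dz":0.03,"ax":0,"ay":0,"az":0}
    - {"dx":-0.005,"dy":0.02,"dz":0.03,"ax":0,"ay":0,"az":-4}
    - {"dx":-0.01,"dy":0.04,"dz":0,"ax":0,"ay":0,"az":-6}
    - {"dx":-0.01,"dy":0.04,"dz":0,"ax":0,"ay":0,"az":-5}
    - {"dx":-0.01,"dy":0.03,"dz":0,"ax":0,"ay":0,"az":-3}
  grip: 255

```text
t: 4.78
tool_pos: [0.4976, -0.004, 0.2389]
eef_rot: [-179.9, 0.0, -91.3]
wrist_force: [-0.7, -0.2, -1.2]
opening: 0.104
```

Request:
play_rows:
  increments:
    - {"dx":0,"dy":0.01,"dz":0,"ax":0,"ay":0,"az":0}
    - {"dx":0,"dy":0,"dz":0,"ax":0,"ay":0,"az":0}
    - {"dx":0,"dy":0,"dz":0,"ax":0,"ay":0,"az":0}
    - {"dx":0,"dy":0,"dz":0,"ax":0,"ay":0,"az":0}
    - {"dx":0,"dy":0,"dz":0,"ax":0,"ay":0,"az":0}
  grip: 255

```text
t: 5.4
tool_pos: [0.4979, 0.003, 0.2377]
eef_rot: [180.0, 0.0, -91.4]
wrist_force: [1.3, 0.1, -1.3]
opening: 0.105
```

```bash
python3 snap.py c wrist top scene; python3 -c "
import cv2
a=cv2.imread('pics/c_scene.png')
cv2.imwrite('pics/c_s.png',cv2.resize(a[120:290,250:420],None,fx=3.5,fy=3.5,interpolation=2))
a=cv2.imread('pics/c_top.png')
cv2.imwrite('pics/c_t.png',cv2.resize(a[160:280,210:360],None,fx=5,fy=5,interpolation=2))"
```

```text
t 5.4
tool_pos [0.4979 0.003  0.2377]
eef_rot [ 1.799851e+02  3.000000e-04 -9.141630e+01]
wrist_force [ 1.2978  0.0743 -1.3299]
opening 0.105
qpos [ 18.5956   7.9852 -25.3207 111.9645   3.8969  60.88   -99.8257]
```

View pics/c_wrist.png

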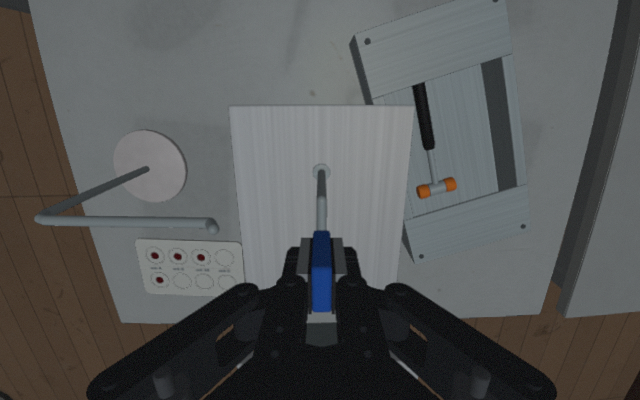

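View pics/c_s.png

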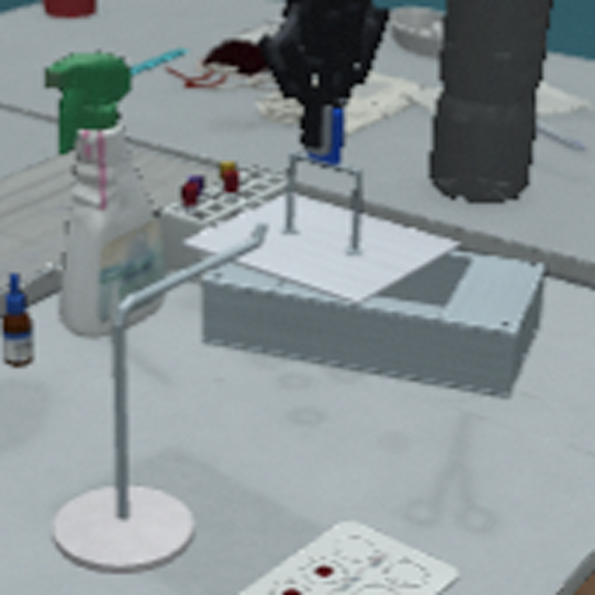

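View pics/c_t.png

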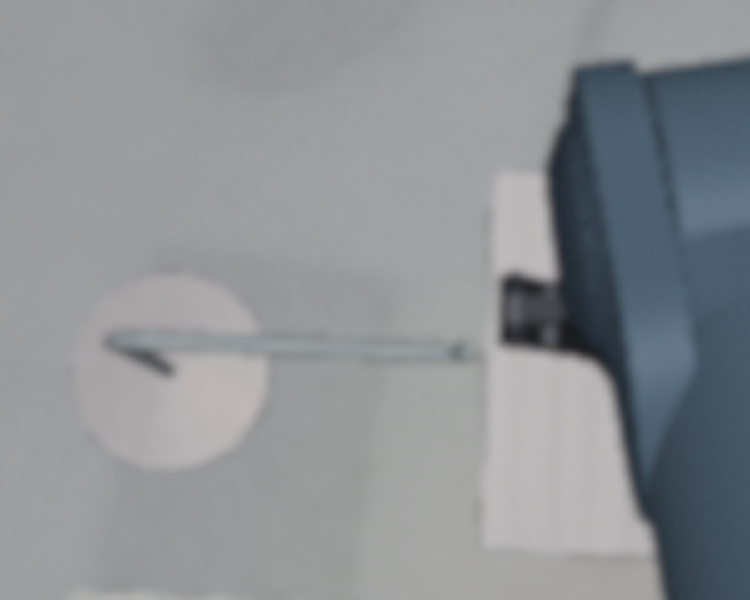

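```bash
python3 - <<'E'
from h import *
import json,cv2
st=json.load(open('pics/c.json'))
a=cv2.imread('pics/c_wrist.png')
cv2.imwrite('pics/c_w.png',cv2.resize(a[120:260,20:260],None,fx=3.3,fy=3.3,interpolation=2))
cv2.imwrite('pics/c_h.png',cv2.resize(a[0:270,345:535],None,fx=2.2,fy=2.2,interpolation=2))
print(atz((213,228),.18,'wrist',st),atz((205,222),.17,'wrist',st),atz((50,219),.17,'wrist',st),atz((146,168),.01,'wrist',st))
E
```

```text
[0.49781216 0.07780753 0.18      ] [0.49793044 0.08730613 0.17      ] [0.50232166 0.20821614 0.17      ] [0.50185704 0.22588947 0.01      ]
```

View pics/c_w.png

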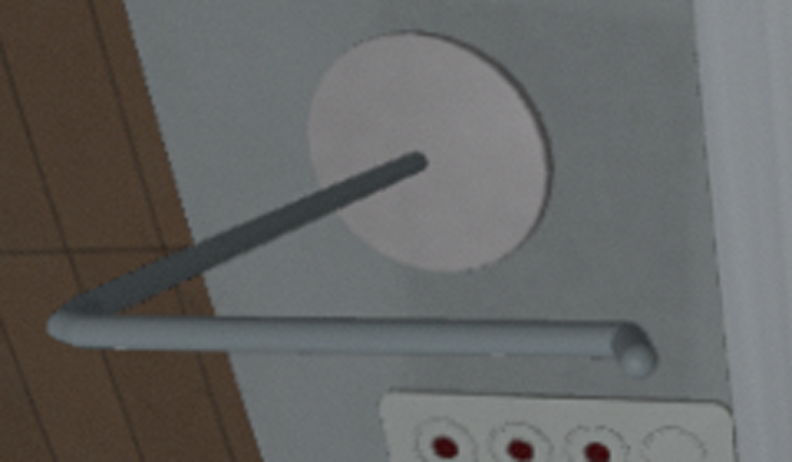

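View pics/c_h.png

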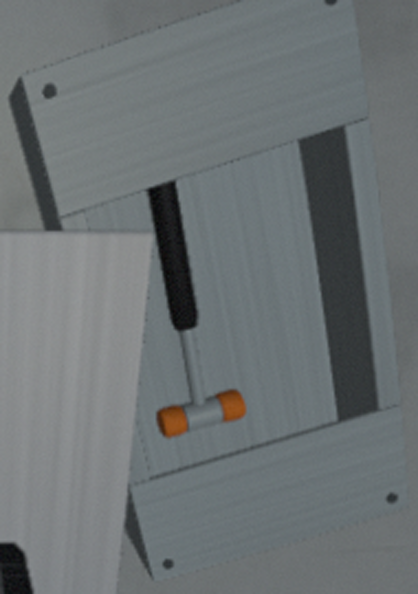

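Request:
play_rows:
  increments:
    - {"dx":0,"dy":0.025,"dz":0,"ax":0,"ay":0,"az":0}
    - {"dx":0,"dy":0.03,"dz":0,"ax":0,"ay":0,"az":0}
    - {"dx":0.0005,"dy":0.03,"dz":0,"ax":0,"ay":0,"az":0}
    - {"dx":0,"dy":0.025,"dz":0,"ax":0,"ay":0,"az":0}
    - {"dx":0,"dy":0.0155,"dz":0,"ax":0,"ay":0,"az":0}
  grip: 255

```text
t: 6.18
tool_pos: [0.4981, 0.131, 0.2379]
eef_rot: [-180.0, 0.0, -91.2]
wrist_force: [0.3, -0.2, -2.7]
opening: 0.109
```

Request:
play_rows:
  increments:
    - {"dx":0,"dy":0,"dz":0,"ax":0,"ay":0,"az":0}
    - {"dx":0,"dy":0,"dz":-0.008,"ax":0,"ay":0,"az":0}
    - {"dx":0,"dy":0,"dz":-0.008,"ax":0,"ay":0,"az":0}
    - {"dx":0,"dy":0,"dz":-0.006,"ax":0,"ay":0,"az":0}
    - {"dx":0,"dy":0,"dz":0,"ax":0,"ay":0,"az":0}
  grip: 255

```text
t: 6.8
tool_pos: [0.4976, 0.1288, 0.2148]
eef_rot: [179.9, -0.0, -91.4]
wrist_force: [0.2, -0.3, -2.4]
opening: 0.106
```

```bash
python3 snap.py d wrist top scene; python3 -c "
import cv2
a=cv2.imread('pics/d_scene.png')
cv2.imwrite('pics/d_s.png',cv2.resize(a[120:300,230:400],None,fx=3.3,fy=3.3,interpolation=2))
"
```

```text
t 6.8
tool_pos [0.4976 0.1288 0.2148]
eef_rot [ 1.798844e+02 -2.930000e-02 -9.136310e+01]
wrist_force [ 0.2007 -0.2899 -2.4049]
opening 0.1061
qpos [   8.5855   12.0852  -30.5274  110.9546    7.113    58.9103 -116.4456]
```

View pics/d_wrist.png

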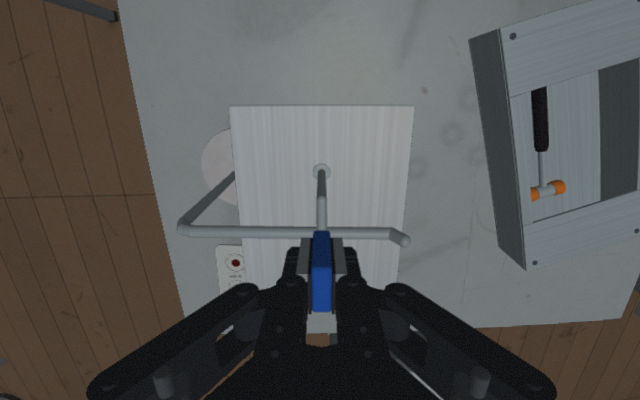

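View pics/d_s.png

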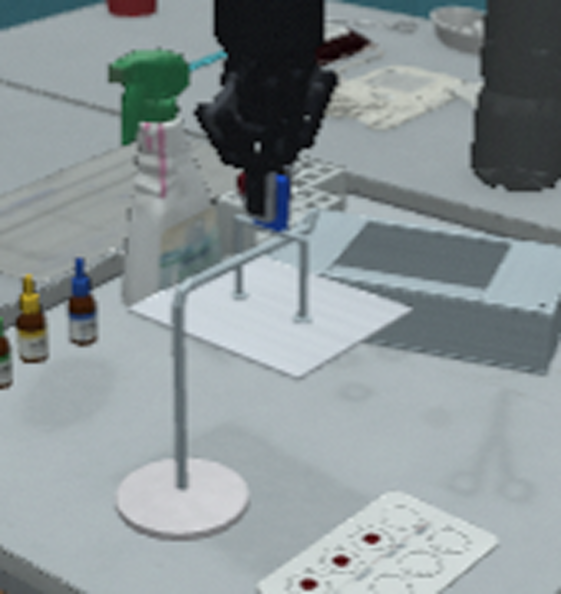

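Request:
play_rows:
  increments:
    - {"dx":0.0005,"dy":0,"dz":-0.002,"ax":0,"ay":0,"az":0}
    - {"dx":0,"dy":0,"dz":-0.002,"ax":0,"ay":0,"az":0}
    - {"dx":0,"dy":0,"dz":-0.002,"ax":0,"ay":0,"az":0}
    - {"dx":0,"dy":0,"dz":0,"ax":0,"ay":0,"az":0}
    - {"dx":0,"dy":0,"dz":0,"ax":0,"ay":0,"az":0}
  grip: 255

```text
t: 7.58
tool_pos: [0.4988, 0.1295, 0.2098]
eef_rot: [-180.0, 0.0, -91.3]
wrist_force: [0.3, 0.4, -2.4]
opening: 0.105
```

Request:
play_rows:
  increments:
    - {"dx":0,"dy":0,"dz":-0.001,"ax":0,"ay":0,"az":0}
    - {"dx":0,"dy":0,"dz":0,"ax":0,"ay":0,"az":0}
    - {"dx":0,"dy":0,"dz":0,"ax":0,"ay":0,"az":0}
    - {"dx":0,"dy":0,"dz":0,"ax":0,"ay":0,"az":0}
    - {"dx":0,"dy":0,"dz":0,"ax":0,"ay":0,"az":0}
  grip: 255

```text
t: 8.2
tool_pos: [0.4987, 0.1295, 0.2089]
eef_rot: [-180.0, 0.0, -91.3]
wrist_force: [0.0, 0.2, -1.3]
opening: 0.108
```

Request:
play_rows:
  increments:
    - {"dx":0,"dy":0,"dz":-0.001,"ax":0,"ay":0,"az":0}
    - {"dx":0,"dy":0,"dz":-0.001,"ax":0,"ay":0,"az":0}
    - {"dx":0,"dy":0,"dz":0,"ax":0,"ay":0,"az":0}
    - {"dx":0,"dy":0,"dz":0,"ax":0,"ay":0,"az":0}
    - {"dx":0,"dy":0,"dz":0,"ax":0,"ay":0,"az":0}
  grip: 255

```text
t: 8.82
tool_pos: [0.499, 0.1296, 0.208]
eef_rot: [-180.0, -0.0, -91.3]
wrist_force: [-1.8, -0.1, 5.7]
opening: 0.102
```

Request:
play_rows:
  increments:
    - {"dx":0,"dy":0,"dz":0.001,"ax":0,"ay":0,"az":0}
    - {"dx":0,"dy":0,"dz":0,"ax":0,"ay":0,"az":0}
    - {"dx":0,"dy":0,"dz":0,"ax":0,"ay":0,"az":0}
    - {"dx":0,"dy":0,"dz":0,"ax":0,"ay":0,"az":0}
    - {"dx":0,"dy":0,"dz":0,"ax":0,"ay":0,"az":0}
  grip: 120

```text
t: 9.45
tool_pos: [0.4987, 0.1295, 0.2077]
eef_rot: [180.0, -0.0, -91.3]
wrist_force: [-0.0, 0.4, 0.8]
opening: 0.531
```

```bash
python3 snap.py e wrist scene; python3 -c "
import cv2
a=cv2.imread('pics/e_scene.png')
cv2.imwrite('pics/e_s.png',cv2.resize(a[120:300,230:400],None,fx=3.3,fy=3.3,interpolation=2))
"
```

```text
t 9.45
tool_pos [0.4987 0.1295 0.2077]
eef_rot [ 1.799934e+02 -3.000000e-04 -9.131680e+01]
wrist_force [-0.0056  0.3733  0.7889]
opening 0.5312
qpos [   8.4038   12.6689  -30.4719  111.2496    7.5319   58.0154 -116.7784]
```

View pics/e_wrist.png

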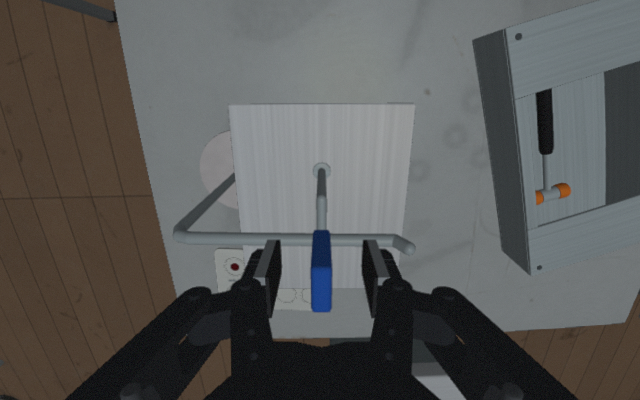

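View pics/e_s.png

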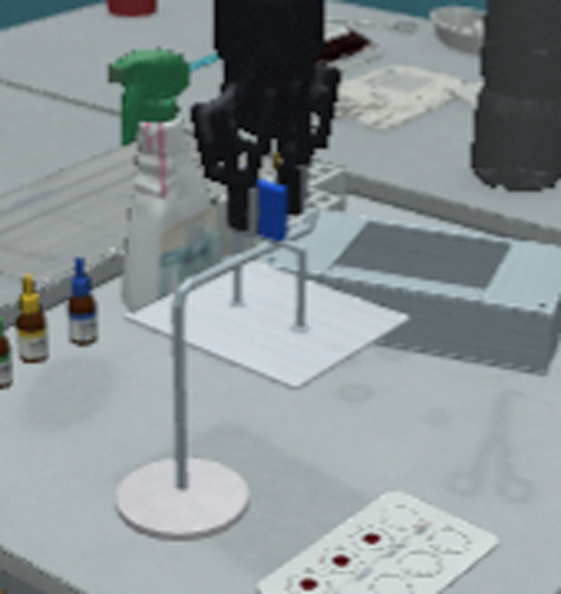

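Request:
play_rows:
  increments:
    - {"dx":0,"dy":0,"dz":0.015,"ax":0,"ay":0,"az":0}
    - {"dx":0,"dy":0,"dz":0.025,"ax":0,"ay":0,"az":0}
    - {"dx":0,"dy":0,"dz":0.03,"ax":0,"ay":0,"az":0}
    - {"dx":0,"dy":0,"dz":0.03,"ax":0,"ay":0,"az":0}
    - {"dx":0,"dy":0,"dz":0.03,"ax":0,"ay":0,"az":0}
  grip: 120

```text
t: 10.18
tool_pos: [0.4988, 0.1297, 0.3401]
eef_rot: [-179.9, 0.0, -91.3]
wrist_force: [1.0, -0.3, 0.1]
opening: 0.529
```

Request:
play_rows:
  increments:
    - {"dx":0,"dy":-0.04,"dz":0,"ax":0,"ay":0,"az":4}
    - {"dx":0,"dy":-0.05,"dz":0,"ax":0,"ay":0,"az":5}
    - {"dx":0,"dy":-0.05,"dz":-0.02,"ax":0,"ay":0,"az":5}
    - {"dx":0,"dy":-0.05,"dz":-0.02,"ax":0,"ay":0,"az":4}
    - {"dx":0,"dy":-0.04,"dz":-0.02,"ax":0,"ay":0,"az":0}
  grip: 40

```text
t: 10.8
tool_pos: [0.4989, -0.103, 0.2787]
eef_rot: [-179.9, -0.1, -73.4]
wrist_force: [-0.0, 0.2, 0.2]
opening: 0.84
```

Request:
play_rows:
  increments:
    - {"dx":0,"dy":0,"dz":0,"ax":0,"ay":0,"az":0}
    - {"dx":0,"dy":0,"dz":0,"ax":0,"ay":0,"az":0}
    - {"dx":0,"dy":0,"dz":0,"ax":0,"ay":0,"az":0}
    - {"dx":0,"dy":0,"dz":0,"ax":0,"ay":0,"az":0}
    - {"dx":0,"dy":0,"dz":0,"ax":0,"ay":0,"az":0}
  grip: 40

```text
t: 11.42
tool_pos: [0.499, -0.0998, 0.2783]
eef_rot: [-180.0, -0.0, -73.2]
wrist_force: [-0.6, -0.2, 0.5]
opening: 0.847
```

```bash
python3 snap.py f wrist scene; python3 -c "
import cv2
a=cv2.imread('pics/f_scene.png')
cv2.imwrite('pics/f_s.png',cv2.resize(a[120:300,230:400],None,fx=3.3,fy=3.3,interpolation=2))
"
```

```text
t 11.425
tool_pos [ 0.499  -0.0998  0.2783]
eef_rot [-1.799614e+02 -1.870000e-02 -7.323330e+01]
wrist_force [-0.5741 -0.1678  0.4618]
opening 0.8466
qpos [ 25.4483   6.4086 -19.9738 108.2586   2.4007  65.6914 -68.6309]
```

View pics/f_wrist.png

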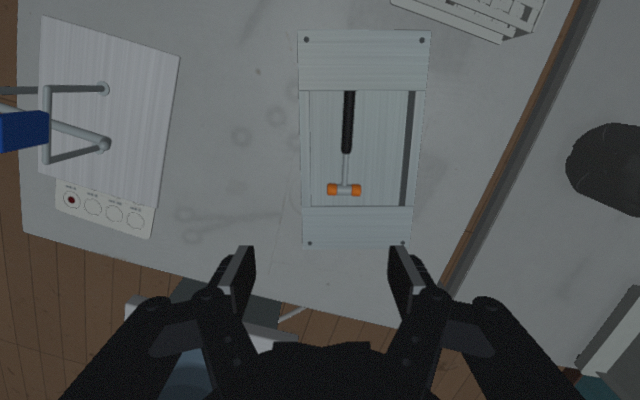

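View pics/f_s.png

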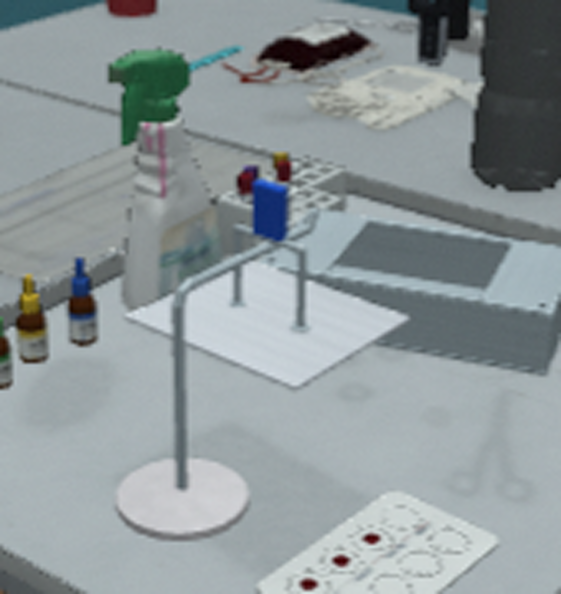

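```bash
python3 - <<'E'
import cv2
a=cv2.imread('pics/f_wrist.png')
cv2.imwrite('pics/f_h.png',cv2.resize(a[80:220,295:425],None,fx=4.2,fy=4.2,interpolation=2))
E
```

```text
(no output)
```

View pics/f_h.png

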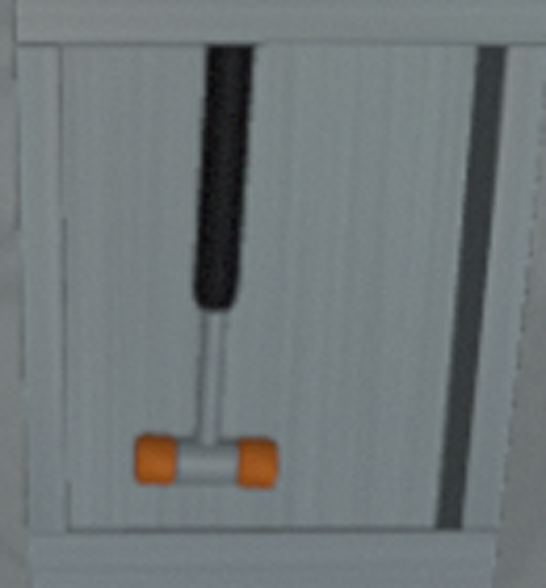

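```bash
python3 - <<'E'
from h import *
import json
st=json.load(open('pics/f.json'))
f=lambda x,y:((x+.5)/4.2-.5+295,(y+.5)/4.2-.5+80)
# opening corners at z=.06
O=np.array([atz(f(*c),.06,'wrist',st) for c in [(58,44),(505,44),(495,530),(66,530)]])
print(O.round(4),O.mean(0))
O=np.array([atz(c,.06,'wrist',st) for c in [(306,39.5),(421.5,40.5),(402.5,242.5),(310,242.5)]])
print('screws',O.round(4),O.mean(0));d=O[1]+O[0]-O[2]-O[3];print(np.degrees(np.arctan2(d[1],d[0])))
c=np.array([.5317,-.1385]);y=np.radians(16.9);B=np.array([[np.cos(y),-np.sin(y)],[np.sin(y),np.cos(y)]])
for n,p,z in [('head',(207,462),.017),('headL',(134,461),.013),('headR',(278,463),.013),('gripstart',(216,312),.016),('gripcut',(230,46),.020)]:
    q=atz(f(*p),z,'wrist',st); print(n,q.round(4),(B.T@(q[:2]-c)).round(4))
E
```

```text
[[ 0.5813 -0.0602  0.06  ]
 [ 0.6164 -0.1745  0.06  ]
 [ 0.4859 -0.2256  0.06  ]
 [ 0.4483 -0.1008  0.06  ]] [ 0.5329933  -0.14026673  0.06      ]
screws [[ 0.6303 -0.0433  0.06  ]
 [ 0.6661 -0.1622  0.06  ]
 [ 0.4332 -0.2334  0.06  ]
 [ 0.3977 -0.1149  0.06  ]] [ 0.53181793 -0.13845977  0.06      ]
17.046648468338603
head [ 0.4686 -0.1424  0.017 ] [-0.0615  0.0146]
headL [ 0.4606 -0.1194  0.013 ] [-0.0624  0.0389]
headR [ 0.474  -0.1662  0.013 ] [-0.0632 -0.0097]
gripstart [ 0.5174 -0.1294  0.016 ] [-0.011   0.0128]
gripcut [ 0.5957 -0.1076  0.02  ] [0.0702 0.0109]
```

```bash
python3 - <<'E'
from h import *
st=([0,0,0],[0,0,0])
for z in (.003,.01,.016,.022,.03,.035):
  print(z,proj([[.008,-.011,z],[.008,.011,z],[.043,-.011,z],[.043,-.011,z-.013]],'wrist',st).round(0).tolist())
import cv2
a=cv2.imread('pics/c_wrist.png');b=cv2.imread('pics/b2_wrist.png')
cv2.imwrite('pics/fing.png',np.hstack([cv2.resize(a[220:350,270:375],None,fx=3.5,fy=3.5),cv2.resize(b[230:360,395:500],None,fx=3.5,fy=3.5)]))
E
```

```text
0.003 [[337.0, 254.0], [336.0, 291.0], [408.0, 254.0], [416.0, 269.0]]
0.01 [[336.0, 247.0], [336.0, 282.0], [404.0, 247.0], [411.0, 260.0]]
0.016 [[336.0, 241.0], [335.0, 276.0], [401.0, 241.0], [408.0, 254.0]]
0.022 [[335.0, 236.0], [335.0, 270.0], [398.0, 236.0], [405.0, 247.0]]
0.03 [[335.0, 229.0], [334.0, 262.0], [395.0, 229.0], [401.0, 240.0]]
0.035 [[334.0, 226.0], [334.0, 258.0], [393.0, 226.0], [398.0, 236.0]]
```

View pics/fing.png

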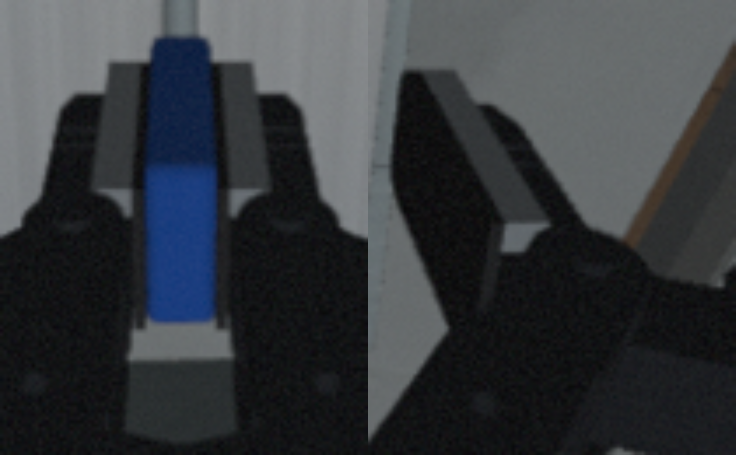

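Request:
play_rows:
  increments:
    - {"dx":0.02,"dy":-0.012,"dz":-0.02,"ax":0,"ay":0,"az":-1.5}
    - {"dx":0.02,"dy":-0.011,"dz":-0.04,"ax":0,"ay":0,"az":0}
    - {"dx":0,"dy":0,"dz":-0.05,"ax":0,"ay":0,"az":0}
    - {"dx":0,"dy":0,"dz":-0.03,"ax":0,"ay":0,"az":0}
    - {"dx":0,"dy":0,"dz":-0.01,"ax":0,"ay":0,"az":0}
  grip: 120

```text
t: 12.15
tool_pos: [0.537, -0.1232, 0.1254]
eef_rot: [179.8, 0.1, -74.8]
wrist_force: [0.1, -0.4, 0.0]
opening: 0.529
```

Request:
play_rows:
  increments:
    - {"dx":0,"dy":0,"dz":0,"ax":0,"ay":0,"az":0}
    - {"dx":0,"dy":0,"dz":0,"ax":0,"ay":0,"az":0}
    - {"dx":0,"dy":0,"dz":0,"ax":0,"ay":0,"az":0}
    - {"dx":0,"dy":0,"dz":0,"ax":0,"ay":0,"az":0}
    - {"dx":0,"dy":0,"dz":0,"ax":0,"ay":0,"az":0}
  grip: 120

```text
t: 12.78
tool_pos: [0.5389, -0.1236, 0.1283]
eef_rot: [-180.0, -0.0, -74.8]
wrist_force: [-1.0, -0.1, -0.2]
opening: 0.529
```

```bash
python3 snap.py g wrist
```

```text
t 12.775
tool_pos [ 0.5389 -0.1236  0.1283]
eef_rot [-1.799628e+02 -2.250000e-02 -7.482410e+01]
wrist_force [-0.998  -0.0945 -0.189 ]
opening 0.5291
qpos [ 24.0057  21.2399 -17.9471 110.1309   8.4079  49.8387 -73.0579]
```

View pics/g_wrist.png

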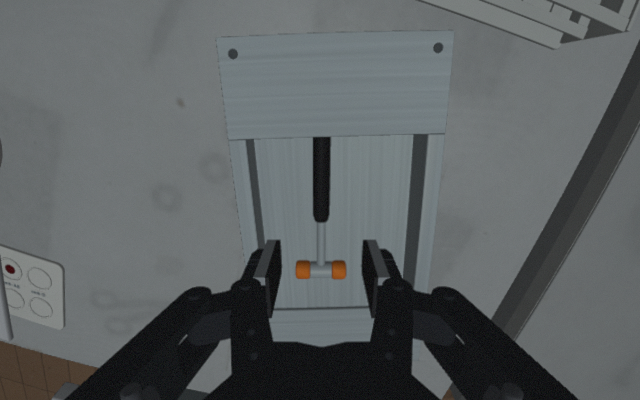

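```bash
python3 - <<'E'
from h import *
import json
st=json.load(open('pics/g.json'))
c=np.array([.5317,-.1385]);y=np.radians(16.9);B=np.array([[np.cos(y),-np.sin(y)],[np.sin(y),np.cos(y)]])
for n,p,z in [('gripstart',(321,221),.015),('head',(321,270),.02),('cut',(321,138),.02)]:
    q=atz(p,z,'wrist',st); print(n,q.round(4),(B.T@(q[:2]-c)).round(4))
print((B.T@(np.array(st[0][:2])-c)).round(4))
E
```

```text
gripstart [ 0.5179 -0.1293  0.015 ] [-0.0106  0.0128]
head [ 0.4716 -0.1419  0.02  ] [-0.0585  0.0142]
cut [ 0.5896 -0.1098  0.02  ] [0.0637 0.0106]
[0.0113 0.0121]
```

Request:
play_rows:
  increments:
    - {"dx":0,"dy":0,"dz":-0.03,"ax":0,"ay":0,"az":0}
    - {"dx":0,"dy":0,"dz":-0.03,"ax":0,"ay":0,"az":0}
    - {"dx":0,"dy":0,"dz":-0.02,"ax":0,"ay":0,"az":0}
    - {"dx":0,"dy":0,"dz":-0.01,"ax":0,"ay":0,"az":0}
    - {"dx":0,"dy":0,"dz":-0.004,"ax":0,"ay":0,"az":0}
  grip: 120

```text
t: 13.45
tool_pos: [0.5391, -0.1236, 0.035]
eef_rot: [179.9, 0.0, -74.8]
wrist_force: [-6.1, -0.8, 20.9]
opening: 0.526
```

Request:
play_rows:
  increments:
    - {"dx":0,"dy":0,"dz":-0.002,"ax":0,"ay":0,"az":0}
    - {"dx":0,"dy":0,"dz":-0.001,"ax":0,"ay":0,"az":0}
    - {"dx":0,"dy":0,"dz":0,"ax":0,"ay":0,"az":0}
    - {"dx":0,"dy":0,"dz":0,"ax":0,"ay":0,"az":0}
    - {"dx":0,"dy":0,"dz":0,"ax":0,"ay":0,"az":0}
  grip: 120

```text
t: 14.08
tool_pos: [0.5417, -0.1247, 0.0345]
eef_rot: [-179.8, -0.2, -74.9]
wrist_force: [-2.5, -2.1, 13.7]
opening: 0.532
```

```bash
python3 snap.py g2 wrist
```

```text
t 14.075
tool_pos [ 0.5417 -0.1247  0.0345]
eef_rot [-179.7507   -0.1872  -74.8518]
wrist_force [-2.4783 -2.051  13.7088]
opening 0.5315
qpos [ 22.0125  29.7197 -15.7941 111.9303  12.3269  39.6391 -76.1515]
```

View pics/g2_wrist.png

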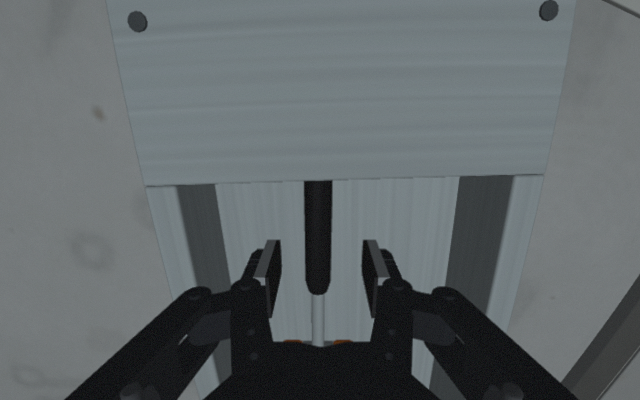

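```bash
python3 - <<'E'
from cell import *
s=get_state();print(s['wrist_force'],s['ft_torque'])
from h import *
F=s['wrist_force'];M=s['ft_torque'];r=np.cross(F,M)/(F@F);print('r off TCP?',r)
E
python3 -c "
import cv2
a=cv2.imread('pics/g2_wrist.png')
cv2.imwrite('pics/g2z.png',cv2.resize(a[170:400,60:580],None,fx=1.5,fy=1.5,interpolation=2)+25)"
```

```text
[-1.95511502 -0.39434311 12.92112172] [0.42782696 0.65275666 0.10263698]
r off TCP? [-0.04957968  0.03351406 -0.00647915]
```

View pics/g2z.png

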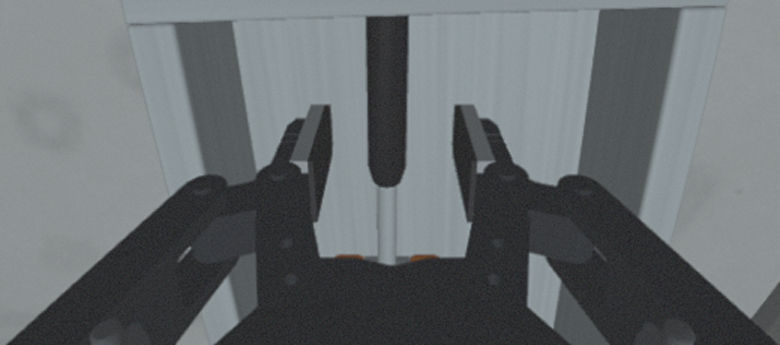

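Request:
play_rows:
  increments:
    - {"dx":0,"dy":0,"dz":0.012,"ax":0,"ay":0,"az":0}
    - {"dx":0.0015,"dy":-0.005,"dz":0.003,"ax":0,"ay":0,"az":0}
    - {"dx":0.002,"dy":-0.0065,"dz":0,"ax":0,"ay":0,"az":0}
    - {"dx":0,"dy":0,"dz":-0.005,"ax":0,"ay":0,"az":0}
    - {"dx":0,"dy":0,"dz":0,"ax":0,"ay":0,"az":0}
  grip: 120

```text
t: 14.75
tool_pos: [0.5412, -0.135, 0.0397]
eef_rot: [179.9, 0.1, -74.8]
wrist_force: [-0.6, -0.5, -0.0]
opening: 0.527
```

Request:
play_rows:
  increments:
    - {"dx":0,"dy":0,"dz":0,"ax":0,"ay":0,"az":0}
    - {"dx":0,"dy":0,"dz":-0.005,"ax":0,"ay":0,"az":0}
    - {"dx":0,"dy":0,"dz":-0.005,"ax":0,"ay":0,"az":0}
    - {"dx":0,"dy":0,"dz":0,"ax":0,"ay":0,"az":0}
    - {"dx":0,"dy":0,"dz":0,"ax":0,"ay":0,"az":0}
  grip: 120

```text
t: 15.38
tool_pos: [0.5422, -0.135, 0.0308]
eef_rot: [180.0, 0.0, -74.8]
wrist_force: [-0.0, 0.4, 0.6]
opening: 0.533
```

```bash
python3 snap.py g3 wrist
```

```text
t 15.375
tool_pos [ 0.5422 -0.135   0.0308]
eef_rot [ 1.799968e+02  3.600000e-03 -7.482120e+01]
wrist_force [-0.0029  0.367   0.6328]
opening 0.5335
qpos [ 22.9026  30.4341 -15.6283 111.3342  12.3     39.8231 -74.9859]
```

View pics/g3_wrist.png

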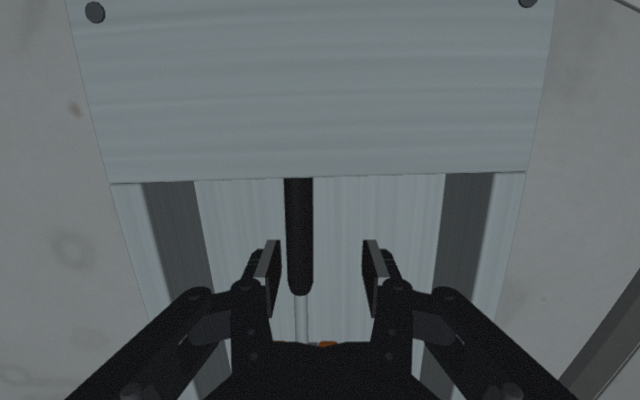

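Request:
play_rows:
  increments:
    - {"dx":0,"dy":0,"dz":0,"ax":0,"ay":0,"az":0}
    - {"dx":0,"dy":0,"dz":0,"ax":0,"ay":0,"az":0}
    - {"dx":0,"dy":0,"dz":0,"ax":0,"ay":0,"az":0}
    - {"dx":0,"dy":0,"dz":0,"ax":0,"ay":0,"az":0}
    - {"dx":0,"dy":0,"dz":0,"ax":0,"ay":0,"az":0}
  grip: 180

```text
t: 16.05
tool_pos: [0.5424, -0.135, 0.0309]
eef_rot: [-180.0, -0.0, -74.8]
wrist_force: [-0.1, 1.4, 0.1]
opening: 0.292
```

Request:
play_rows:
  increments:
    - {"dx":0,"dy":0,"dz":0,"ax":0,"ay":0,"az":0}
    - {"dx":0,"dy":0,"dz":0,"ax":0,"ay":0,"az":0}
    - {"dx":0,"dy":0,"dz":0,"ax":0,"ay":0,"az":0}
    - {"dx":0,"dy":0,"dz":0,"ax":0,"ay":0,"az":0}
    - {"dx":0,"dy":0,"dz":0,"ax":0,"ay":0,"az":0}
  grip: 255

```text
t: 16.68
tool_pos: [0.5425, -0.1352, 0.0311]
eef_rot: [-180.0, -0.0, -74.8]
wrist_force: [0.1, -0.1, 3.5]
opening: 0.146
```

```bash
python3 snap.py g4 wrist
```

```text
t 16.675
tool_pos [ 0.5425 -0.1352  0.0311]
eef_rot [-1.79978e+02 -2.20000e-02 -7.48217e+01]
wrist_force [ 0.1421 -0.1025  3.4946]
opening 0.1461
qpos [ 22.9095  30.4146 -15.6256 111.3164  12.3099  39.827  -74.9824]
```

View pics/g4_wrist.png

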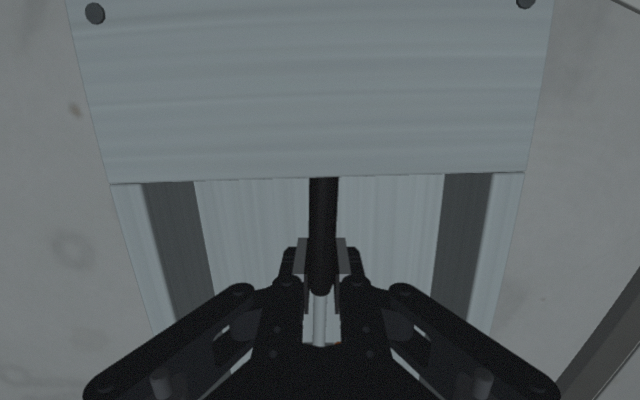

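Request:
play_rows:
  increments:
    - {"dx":0,"dy":0,"dz":0.003,"ax":0,"ay":0,"az":0}
    - {"dx":0.0035,"dy":0.001,"dz":0,"ax":0,"ay":0,"az":0}
    - {"dx":0.0037,"dy":0.0012,"dz":0,"ax":0,"ay":0,"az":0}
    - {"dx":0.0016,"dy":0.0005,"dz":0.0064,"ax":-1.05,"ay":3.86,"az":0}
    - {"dx":0.0016,"dy":0.0005,"dz":0.0064,"ax":-1.05,"ay":3.86,"az":0}
  grip: 255

```text
t: 17.35
tool_pos: [0.5525, -0.1319, 0.0465]
eef_rot: [171.9, 0.0, -74.8]
wrist_force: [0.4, 0.5, -1.8]
opening: 0.149
```

```bash
python3 snap.py i wrist
```

```text
t 17.35
tool_pos [ 0.5525 -0.1319  0.0465]
eef_rot [ 1.71857e+02  1.40000e-03 -7.48369e+01]
wrist_force [ 0.3624  0.4583 -1.8154]
opening 0.1486
qpos [ 19.0405  32.8869 -14.1951 104.6232  13.6128  51.7596 -77.5348]
```

View pics/i_wrist.png

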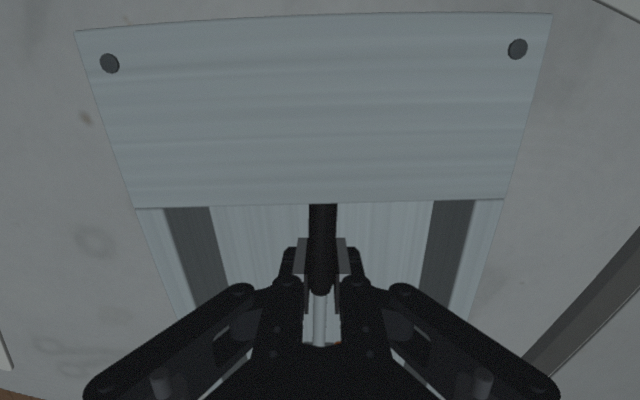

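Request:
play_rows:
  increments:
    - {"dx":0.0025,"dy":0.0008,"dz":0.0065,"ax":-1.05,"ay":3.86,"az":0}
    - {"dx":0.0025,"dy":0.0008,"dz":0.0065,"ax":-1.05,"ay":3.86,"az":0}
    - {"dx":0.0023,"dy":0.0007,"dz":0.0045,"ax":-0.79,"ay":2.9,"az":0}
    - {"dx":0.0023,"dy":0.0007,"dz":0.0045,"ax":-0.79,"ay":2.9,"az":0}
    - {"dx":0.0023,"dy":0.0007,"dz":0.0045,"ax":-0.79,"ay":2.9,"az":0}
  grip: 255

```text
t: 18.02
tool_pos: [0.5647, -0.1279, 0.0727]
eef_rot: [155.0, 0.0, -74.8]
wrist_force: [0.7, 0.4, -2.4]
opening: 0.149
```

```bash
python3 snap.py j wrist scene; python3 -c "
import cv2
a=cv2.imread('pics/j_scene.png')
cv2.imwrite('pics/j_s.png',cv2.resize(a[90:260,270:430],None,fx=3.5,fy=3.5,interpolation=2))
"
```

```text
t 18.025
tool_pos [ 0.5647 -0.1279  0.0727]
eef_rot [ 1.549551e+02  1.300000e-03 -7.480350e+01]
wrist_force [ 0.714   0.4009 -2.4255]
opening 0.1486
qpos [ 13.011   40.0793 -11.806   91.3008  15.4754  74.2317 -80.0207]
```

View pics/j_wrist.png

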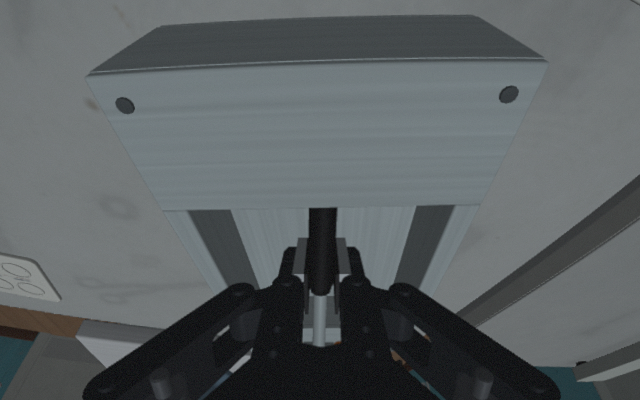

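View pics/j_s.png

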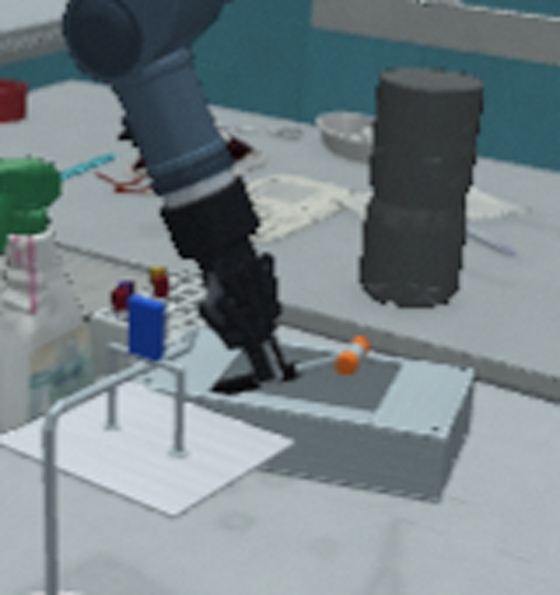

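Request:
play_rows:
  increments:
    - {"dx":-0.014,"dy":-0.0038,"dz":0.0068,"ax":0,"ay":0,"az":0}
    - {"dx":-0.014,"dy":-0.0038,"dz":0.0068,"ax":0,"ay":0,"az":0}
    - {"dx":-0.014,"dy":-0.0038,"dz":0.0068,"ax":0,"ay":0,"az":0}
    - {"dx":-0.014,"dy":-0.0038,"dz":0.0068,"ax":0,"ay":0,"az":0}
    - {"dx":-0.014,"dy":-0.0038,"dz":0.0068,"ax":0,"ay":0,"az":0}
  grip: 255

```text
t: 18.75
tool_pos: [0.4934, -0.1476, 0.1079]
eef_rot: [155.0, -0.0, -74.8]
wrist_force: [-0.5, 0.0, -1.1]
opening: 0.145
```

```bash
python3 snap.py k scene; python3 -c "
import cv2
a=cv2.imread('pics/k_scene.png')
cv2.imwrite('pics/k_s.png',cv2.resize(a[90:260,270:430],None,fx=3.5,fy=3.5,interpolation=2))
"
```

```text
t 18.75
tool_pos [ 0.4934 -0.1476  0.1079]
eef_rot [ 1.550043e+02 -3.440000e-02 -7.483860e+01]
wrist_force [-0.4564  0.0041 -1.0728]
opening 0.145
qpos [ 16.2228  31.3784 -12.0059 101.13    15.1741  72.6524 -77.9221]
```

View pics/k_s.png

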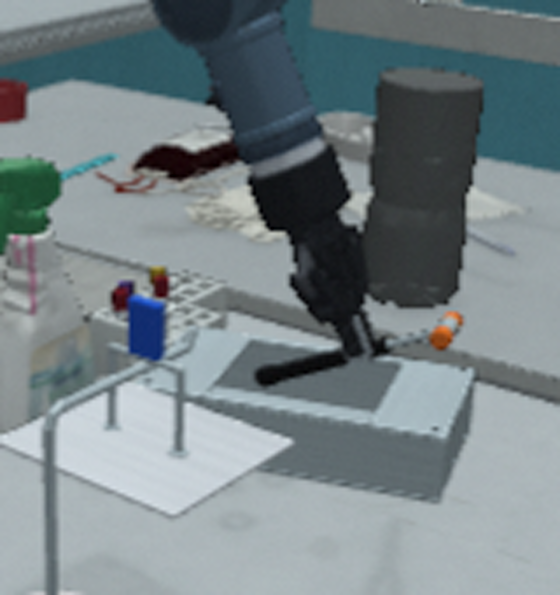

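Request:
play_rows:
  increments:
    - {"dx":0,"dy":0,"dz":0.02,"ax":0,"ay":0,"az":0}
    - {"dx":0,"dy":0,"dz":0.03,"ax":0,"ay":0,"az":0}
    - {"dx":0,"dy":0,"dz":0.03,"ax":0,"ay":0,"az":0}
    - {"dx":0,"dy":0,"dz":0.03,"ax":0,"ay":0,"az":0}
    - {"dx":0.01,"dy":0.003,"dz":0.03,"ax":0,"ay":0,"az":0}
  grip: 255

```text
t: 19.42
tool_pos: [0.5049, -0.1441, 0.2494]
eef_rot: [155.1, -0.1, -74.8]
wrist_force: [-0.0, 0.5, -2.1]
opening: 0.148
```

Request:
play_rows:
  increments:
    - {"dx":0.012,"dy":0.004,"dz":0.02,"ax":0,"ay":0,"az":0}
    - {"dx":0.01,"dy":0.003,"dz":0.015,"ax":0,"ay":0,"az":0}
    - {"dx":0.005,"dy":0.001,"dz":0.005,"ax":0,"ay":0,"az":0}
    - {"dx":0,"dy":0,"dz":0,"ax":0,"ay":0,"az":0}
    - {"dx":0,"dy":0,"dz":0,"ax":0,"ay":0,"az":0}
  grip: 255

```text
t: 20.05
tool_pos: [0.5308, -0.1363, 0.2864]
eef_rot: [154.9, 0.0, -74.8]
wrist_force: [0.2, 0.1, -2.7]
opening: 0.15
```

Request:
play_rows:
  increments:
    - {"dx":0,"dy":0,"dz":0,"ax":0,"ay":0,"az":0}
    - {"dx":0,"dy":0,"dz":0,"ax":0,"ay":0,"az":0}
    - {"dx":0,"dy":0,"dz":0,"ax":0,"ay":0,"az":0}
    - {"dx":0,"dy":0,"dz":0,"ax":0,"ay":0,"az":0}
    - {"dx":0,"dy":0,"dz":0,"ax":0,"ay":0,"az":0}
  grip: 255

```text
t: 20.68
tool_pos: [0.5315, -0.1361, 0.2872]
eef_rot: [155.0, -0.0, -74.8]
wrist_force: [0.9, 0.1, -2.0]
opening: 0.144
```

```bash
python3 snap.py l wrist scene top; python3 -c "
import cv2
a=cv2.imread('pics/l_scene.png')
cv2.imwrite('pics/l_s.png',cv2.resize(a[60:310,190:440],None,fx=2.4,fy=2.4,interpolation=2))
"
```

```text
t 20.675
tool_pos [ 0.5315 -0.1361  0.2872]
eef_rot [ 1.549836e+02 -1.770000e-02 -7.481830e+01]
wrist_force [ 0.9055  0.1479 -2.0345]
opening 0.1437
qpos [ 15.2423  23.7515 -12.9788  88.6737  12.4815  92.3033 -74.7668]
```

View pics/l_s.png

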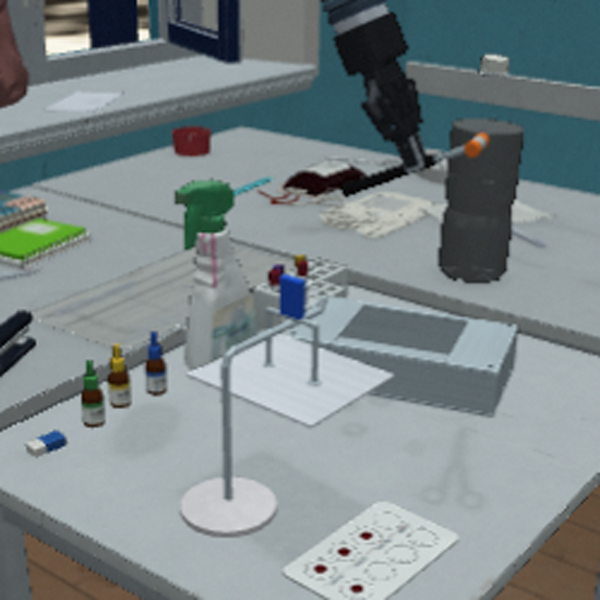

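View pics/l_top.png

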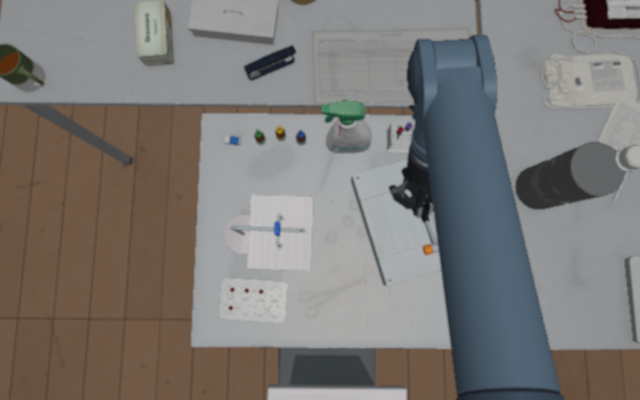

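View pics/l_wrist.png

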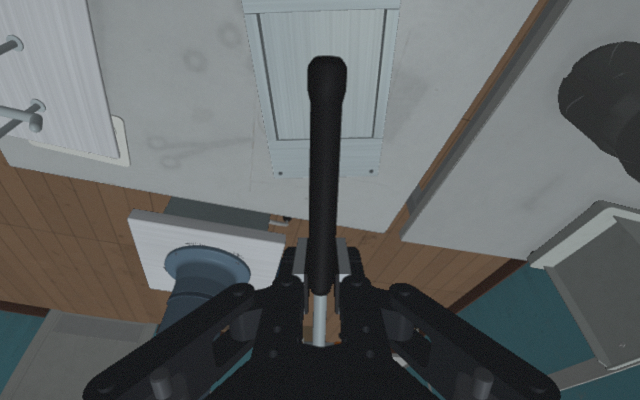

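```bash
python3 - <<'E'
from cell import *
import numpy as np
s=get_state();print(np.abs(s['joint_vel']).max(),s['opening'],s['t'])
print(hand_in())
E
```

```text
0.08526648038733362 0.14702196059844838 20.825
the job is handed in; nothing more can be done
None
```

I hung the cover on the hook arm by its wire loop and released it. I then drew the hammer out head-first and handed in at about 21 s of the 58 s limit; the hand-in reports no verdict.

- **Cover:** the last pictures show it hanging level at the seat, clear of the post. It stayed there after I let go.
- **Hammer:** it came out tilted about 25°, with no contact sign in the force readings taken between moves. It ends held still over the box; I reckon from the arm's pose that its lowest part, the butt, is about 16 cm above the box top. It did not slip.
- **Other things:** the bottles, eraser and typing plate look unmoved in the pictures.
- **Contact on the way:** on the first descent to the hammer, a finger linkage touched the box rim. I read about 21 N, under the 40 N limit, though that is only the reading at the end of the move. I backed off, shifted 12 mm sideways and came down without contact. Closing the gripper there slid the hammer about 12 mm along the box floor before it was lifted.
- **Reading that disagreed:** the gripper opening on the hammer read 12 to 13 mm where the handle should be 15 mm. It held firm anyway.

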